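Lay up the implant tray

ROBOT

A 6-joint arm with a two-finger parallel gripper is mounted at the origin on the work surface. World frame = base frame: x ahead of the robot, y to its left, z up, the work surface at z = 0. Lengths are in m, angles in rad, forces in N, time in s.
With the tool pointing down it reaches from about 0.35 to 0.775 m from the base axis. Payload 5.5 kg.
Tool frame: the origin (TCP) lies between the finger pads; the fingertips stand 11 mm ahead of it and the grasp point (between the pads) lies 8 mm behind it (tips_ahead is the distance from the TCP to the fingertips, in m); z points along the fingers, y is the line along which they close (so a half turn about z gives the same grasp; the last joint's range is limited). The gripper opens to 85 mm and grips with 20 to 120 N. Pads are 22 mm wide; open, the fingers measure 114 mm over their backs; the gripper's body (76 mm by 85 mm) begins 54 mm behind the grasp point. The pads swing forward as they close: fully open they stand 13 mm farther back than shut.
Start: joints at [-1.352, 0.313, 0.046, 1.304, 0, 1.431], TCP at [0.202, -0.538, 0.242] pointing down, gripper open.
Joint ranges: [-2.76, 2.76], [-0.86, 1.69], [-1.03, 1.26], [-2.2, 2.34], [-1.47, 1.5], [-3.14, 3.14]. Speed limits (rad/s): [2.57, 2.57, 3.14, 3.14, 3.14, 3.14].

INTERFACE

Orientations are given as a unit quaternion [w, x, y, z].
In Python, from workcell import * gives the robot as it stands. The module is installed in compiled form; this text tells all that it offers.
- The arm moves only by the tool jog_arm, never from a script. Its argument "moves" is a list of rows, each an object with "fingers": the closure, from 0 (fully open) to 1 (shut); "slide": the shift along the tool's x, y, z in mm, a list of three; "angular": the turn, a rotation vector about the tool's x, y, z in degrees, a list of three. A call has 1 to 10 rows; each row is the pose to reach, as a shift and turn from the pose commanded when the call began, along the tool's axes at that moment; what a row does not reach only later rows make up. A row lasts 1/12 s, in which the tool goes at most 41.7 mm and 7.16 degrees, less where a joint would pass 70% of its speed; a pose out of reach is approached as far as the arm can. A call with a gripper value outside its range is refused whole. The fingers move at their own pace and stop on an object; "squeeze" is the grip in N (left out, the last holds). Time passes only in rows, so rows that repeat a pose let the fingers close. It gives the time, the measured TCP pose, the force, the opening and the grip force at its end, in the units of the state.
- get_state(): the state, without advancing time (a new reading comes with each control period).
- read_camera(name): name is "scene" or "side" or "wrist"; returns a dict with "color" (400x640x3 uint8, red, green, blue), "fovy" (degrees; the focal length in pixels is half the picture's height over the tangent of half this angle, whatever the lens; pixels are square), "cx", "cy" (the principal point, pixels), "D" ([k1, k2, p1, p2, k3] as OpenCV has them; the pictures are not rectified), "world_from_camera" (4x4, takes a point from camera to world coordinates); the wrist camera has in their place "tool_from_camera" (4x4, takes a point from camera to tool coordinates, whose origin is the TCP and whose axes are the flange's). Camera axes: x right, y down, z forward; pixel columns grow to the right and rows downward; lengths in m; the calibration is good to about 2 mm. A picture is of the moment at which its call begins: read the wrist's pose just before it. There is no depth.
- hand_in(): hands the job in; it is judged then, once.
Trained networks look in a picture, given as the dict that the camera call returned (one of the last four; its "shot" number tells which), for a name from the list of things; names that differ only in an ending like _2 or _b are one class to them, and where a whole thing is asked for, a point or a joint stands for the part that bears it (a point fixed in the world has none). Each returns a list of dicts, best first, with "p" (0 to 1); they miss things now and then, are a little off and sometimes report something else, mostly with a low value. They report only what shows in the picture. A call takes as long as a camera call. They do not tell look-alikes from the thing itself.
- look_for(target, picture): "point" ([column, row] in pixels, amid what is visible of it).
- tip_of(target, picture): "point" ([column, row] in pixels: a listed point, or the origin of a listed thing).
The state is a dict: "clock": time; "joint_pos": joint angles; "qvel": joint speeds; "tau": joint torques, N m; "tcp_pos": TCP position; "orientation": TCP orientation; "wrist_force": force on the tool from outside, world axes, zero at the start; "ft_torque": the same for the moment, N m; "finger_gap": finger opening in m; "grip_force": force on a finger pad.
Only numpy, scipy, OpenCV 4.12 (cv2) and the standard library are available. Lean on these libraries where they do the work, as an engineer would, in place of code of your own. Each camera call takes 0.05 s, during which the arm holds its last target. There are 200 camera calls.

TASK

Lay up the implant tray: put the contra-angle handpiece (the one with the bent neck), the torque wrench (with the round ratchet head), the drill stand and the saline cup each into the liner moulded for it, lying along the recess (either way round) or standing upright, flat on its floor about in the middle. Set each one down gently, do not drop it. Leave the straight handpiece and the straight hand driver, which look much the same, where they lie.

Things in the scene. Friction and masses are not known exactly. Their poses are not given: they have to be found in the camera images.
- contra_mid (a point): Contra-angle handpiece: metal, 102 mm long, 85 g, lying on its side, bent neck with a small crosswise head at one end. Point: on the axis of the round body, half-way along, 10 mm above what it lies on; grip here across the 20 mm thickness. x along the body to the head, y to the side of the bend (head reaches 21 mm to +y, body 10 mm to -y), z up.
- wrench_mid (a point): Torque ratchet wrench: steel, 92 mm long, 12 mm thick, 60 g, lying flat; round 12 mm barrel, at one end a flat round ratchet head 18 mm across with a dark ring on it. Point: on the barrel's axis, half-way along, 6 mm above what it lies on; grip here across the 12 mm. x along the barrel to the ratchet head, z up.
- stand_mid (a point): Drill stand: aluminium block 56 x 28 x 24 mm high, 95 g, with a row of five thin drills standing in its top (tips 45 mm above its underside). Point: centre of the block, 12 mm above its underside. x along the 56 mm, y across the 28 mm, z up.
- cup_mid (a point): Saline cup: small empty round steel cup, open at the top, 40 mm across the rim, 39 mm near the foot, 30 mm high, 50 g. Point: on its axis, half-way up, 15 mm above its underside. z up.
- liner_handpiece_floor (a point): Liner for the contra-angle handpiece: cream, 130 x 70 mm, one of four in a row (72 mm apart, any order) fixed in a steel tray (rim 17 mm above the table). Wide long dark-floored recess 120 x 52 mm with pale cross ribs. Walls 6 mm above the floor, none in the middle 62 mm of the long sides (finger cut-outs). Point: centre of the recess floor, 7 mm over the table. x along the liner, y along the row.
- liner_wrench_floor (a point): Liner for the torque wrench: as the others, 130 x 70 mm outside, fixed in the tray; long slim dark-floored recess 112 x 32 mm. Walls 6 mm above the floor, none in the middle 62 mm of the long sides (finger cut-outs). Point: centre of the recess floor, 7 mm above the table. x along the liner, y along the row, z up.
- liner_stand_floor (a point): Liner for the drill stand: as the others, 130 x 70 mm outside, fixed in the tray; short oblong dark-floored recess 74 (x) x 46 mm (y). Walls 6 mm above the floor, none in the middle 44 mm of the long sides (finger cut-outs). Point: centre of the recess floor, 7 mm above the table. x along the liner, y along the row, z up.
- liner_cup_floor (a point): Liner for the saline cup: as the others, 130 x 70 mm outside, fixed in the tray; round dark-floored recess 58 mm across inside an unbroken ring wall 65 mm across and 6 mm high (keep fingertips above it). Point: centre of the recess floor, 7 mm above the table. x along the liner, y along the row, z up.
- straight_mid (a point): NOT for the tray: straight laboratory handpiece, loose, metal, 104 mm long, 20 mm thick body tapering in a straight line to a thin nose; like the contra-angle handpiece but with no bend and no head. Point: on its axis, half-way along, 10 mm above the table. x to the nose.
- driver_mid (a point): NOT for the tray: hand driver, loose, steel, 93 mm long, handle 12 to 14 mm thick tapering to a thin straight tip; like the torque wrench but with no ratchet head. Point: on its axis, half-way along, 7 mm above the table. x to the tip.
Mind the look-alikes: they are no part of the job. What is shaped like the part that bears wrench_mid but blue is not meant.

How it is judged:
By the outcome, as a careful person would: the job done as asked, in the order asked, and still so for the second after the job is handed in, with the robot touching nothing.
It also fails if it takes over 96 s, if anything falls off the work surface, if the arm or the gripper's body presses on something with over 40 N, if the wrist force passes 120 N, or if a joint passes its speed limit or range.

## Working session

There is one attempt and no reset: what is moved stays moved. The work goes in short steps, Python scripts to look and compute and a tool call to move; the robot and the scene stay as the last step left them, time stands still between calls to the robot, and variables do not carry over. Pictures are saved under pics/ and viewed, at most 19 in all, crops included, and the job is handed in when it is done.

Besides the shell and the picture viewer there is one more tool, called after "Request:" as name(argument=value, ...) on one line, values as JSON. jog_arm: Moves the arm, as the interface text tells. Its arguments: {"type":"object","properties":{"moves":{"type":"array","items":{"type":"object","properties":{"fingers":{"type":"number"},"slide":{"type":"array","items":{"type":"number"}},"angular":{"type":"array","items":{"type":"number"}}}}},"squeeze":{"type":"number"}},"required":["moves"]}

```bash
mkdir -p pics; cat > h.py <<'E'
from workcell import *
import numpy as np, cv2
from scipy.spatial.transform import Rotation as R
def q2R(q): return R.from_quat([q[1],q[2],q[3],q[0]]).as_matrix()
def wfc(p,st=None):
    if 'world_from_camera' in p: return np.array(p['world_from_camera'])
    T=np.eye(4);T[:3,:3]=q2R(st['orientation']);T[:3,3]=st['tcp_pos']
    return T@np.array(p['tool_from_camera'])
def K(p):
    f=200/np.tan(np.radians(p['fovy'])/2)
    return np.array([[f,0,p['cx']],[0,f,p['cy']],[0,0,1.]])
def px2w(p,uv,z,st=None):
    T=wfc(p,st)
    n=cv2.undistortPoints(np.array([[uv]],float),K(p),np.array(p['D'],float))[0,0]
    d=T[:3,:3]@np.array([n[0],n[1],1]);o=T[:3,3]
    return o+d*(z-o[2])/d[2]
def w2px(p,X,st=None):
    T=np.linalg.inv(wfc(p,st))
    return cv2.projectPoints(np.array(X,float).reshape(-1,1,3),cv2.Rodrigues(T[:3,:3])[0],T[:3,3],K(p),np.array(p['D'],float))[0][:,0]
def save(p,n): cv2.imwrite('pics/'+n+'.png',p['color'][:,:,::-1])
Z=dict(contra_mid=.01,wrench_mid=.006,stand_mid=.012,cup_mid=.015,liner_handpiece_floor=.007,liner_wrench_floor=.007,liner_stand_floor=.007,liner_cup_floor=.007,straight_mid=.01,driver_mid=.007)
E
python3 - <<'E'
from h import *
s=get_state();print({k:np.round(v,3).tolist() for k,v in s.items()})
for c in ['scene','side','wrist']:
    st=get_state();p=read_camera(c);save(p,c+'0');print(c,p['fovy'],np.round(wfc(p,st)[:3,3],3))
    for t in Z:
        print(t,[(np.round(r['point']).tolist(),round(r['p'],2),np.round(px2w(p,r['point'],Z[t],st)[:2],3).tolist()) for r in tip_of(t,p)[:4]])
E
```

```text
{'clock': 0.0, 'joint_pos': [-1.352, 0.314, 0.045, 1.304, -0.0, 1.431], 'qvel': [-0.001, -0.001, 0.0, -0.0, 0.001, 0.001], 'tau': [0.001, -48.063, 29.853, 0.019, -0.0, 0.0], 'tcp_pos': [0.202, -0.538, 0.241], 'orientation': [-0.001, 0.984, 0.178, -0.0], 'wrist_force': [0.677, 0.836, 0.612], 'ft_torque': [-0.005, 0.018, -0.027], 'grip_force': 0.0, 'finger_gap': 0.086}
scene 42.81617330178827 [1.126 0.983 0.92 ]
contra_mid [([378.0, 246.0], 0.52, [0.455, 0.294])]
wrench_mid [([386.0, 319.0], 0.74, [0.579, 0.482]), ([381.0, 288.0], 0.68, [0.534, 0.407]), ([438.0, 309.0], 0.6, [0.459, 0.523]), ([272.0, 176.0], 0.23, [0.538, -0.112])]
stand_mid [([226.0, 157.0], 0.54, [0.617, -0.266])]
cup_mid [([233.0, 128.0], 0.69, [0.522, -0.411])]
liner_handpiece_floor [([285.0, 205.0], 0.85, [0.573, 0.028])]
liner_wrench_floor [([271.0, 176.0], 0.91, [0.54, -0.115])]
liner_stand_floor [([298.0, 216.0], 0.85, [0.566, 0.083])]
liner_cup_floor [([279.0, 186.0], 0.68, [0.545, -0.058])]
straight_mid [([268.0, 144.0], 0.73, [0.465, -0.268])]
driver_mid [([324.0, 266.0], 0.58, [0.608, 0.278])]
side 50.57357
[... 220 characters left out ...]
nd_mid [([374.0, 332.0], 0.98, [0.615, -0.266])]
cup_mid []
liner_handpiece_floor [([329.0, 230.0], 0.78, [0.556, 0.017]), ([333.0, 161.0], 0.19, [0.596, 0.281])]
liner_wrench_floor [([327.0, 273.0], 0.84, [0.536, -0.11]), ([285.0, 161.0], 0.45, [0.457, 0.291])]
liner_stand_floor [([333.0, 209.0], 0.7, [0.573, 0.088])]
liner_cup_floor [([330.0, 250.0], 0.94, [0.551, -0.045])]
straight_mid [([298.0, 350.0], 0.8, [0.457, -0.289])]
driver_mid [([332.0, 163.0], 0.59, [0.592, 0.275])]
wrist 59.63081116235921 [ 0.265 -0.515  0.374]
contra_mid []
wrench_mid []
stand_mid []
cup_mid []
liner_handpiece_floor []
liner_wrench_floor []
liner_stand_floor []
liner_cup_floor []
straight_mid []
driver_mid []
```

View pics/scene0.png

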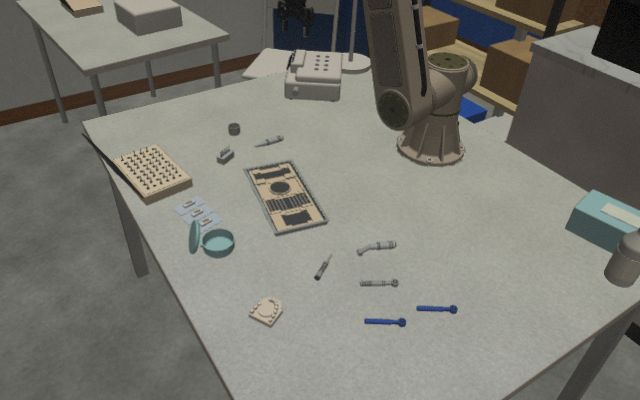

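View pics/side0.png

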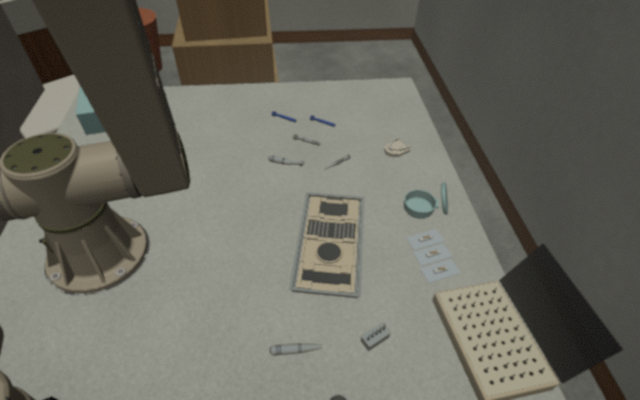

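Scene view: contra-angle at (378,246) with its head to the left; steel torque wrench at (380,283) with its ring head to the right (two blue ones below it are decoys). The driver is at (324,266), straight handpiece at (268,142), stand at (226,156) and cup at (234,129). The tray runs along y in the order wrench, cup, handpiece, stand. The side view agrees. Next I move over the tray for a wrist look.

Request:
jog_arm(moves=[{"slide": [480, -376, -60], "angular": [0, 0, 20.5]}, {"slide": [480, -376, -60], "angular": [0, 0, 20.5]}, {"slide": [480, -376, -60], "angular": [0, 0, 20.5]}, {"slide": [480, -376, -60], "angular": [0, 0, 20.5]}, {"slide": [480, -376, -60], "angular": [0, 0, 20.5]}, {"slide": [480, -376, -60], "angular": [0, 0, 20.5]}, {"slide": [480, -376, -60], "angular": [0, 0, 20.5]}, {"slide": [480, -376, -60], "angular": [0, 0, 20.5]}, {"slide": [480, -376, -60], "angular": [0, 0, 20.5]}, {"slide": [480, -376, -60], "angular": [0, 0, 20.5]}])

```text
schema error: expected keys fingers, slide, angular
```

Request:
jog_arm(moves=[{"fingers": 0, "slide": [480, -376, -60], "angular": [0, 0, 20.5]}, {"fingers": 0, "slide": [480, -376, -60], "angular": [0, 0, 20.5]}, {"fingers": 0, "slide": [480, -376, -60], "angular": [0, 0, 20.5]}, {"fingers": 0, "slide": [480, -376, -60], "angular": [0, 0, 20.5]}, {"fingers": 0, "slide": [480, -376, -60], "angular": [0, 0, 20.5]}, {"fingers": 0, "slide": [480, -376, -60], "angular": [0, 0, 20.5]}, {"fingers": 0, "slide": [480, -376, -60], "angular": [0, 0, 20.5]}, {"fingers": 0, "slide": [480, -376, -60], "angular": [0, 0, 20.5]}, {"fingers": 0, "slide": [480, -376, -60], "angular": [0, 0, 20.5]}, {"fingers": 0, "slide": [480, -376, -60], "angular": [0, 0, 20.5]}], squeeze=30)

```text
clock: 2.48
tcp_pos: [0.4184, -0.1825, 0.2837]
orientation: [0.0, 1.0, 0.0, 0.0]
wrist_force: [1.0, -1.0, 0.2]
finger_gap: 0.0856
grip_force: 0.0
```

Request:
jog_arm(moves=[{"fingers": 0, "slide": [70, -170, -40], "angular": [0, 0, 0]}, {"fingers": 0, "slide": [70, -170, -40], "angular": [0, 0, 0]}, {"fingers": 0, "slide": [70, -170, -40], "angular": [0, 0, 0]}, {"fingers": 0, "slide": [70, -170, -40], "angular": [0, 0, 0]}, {"fingers": 0, "slide": [70, -170, -40], "angular": [0, 0, 0]}, {"fingers": 0, "slide": [70, -170, -40], "angular": [0, 0, 0]}])

```text
clock: 2.98
tcp_pos: [0.4891, -0.0107, 0.3242]
orientation: [-0.0, 1.0, 0.003, 0.001]
wrist_force: [-0.2, -0.5, -0.0]
finger_gap: 0.0859
grip_force: 0.0
```

```bash
python3 - <<'E'
from h import *
st=get_state();p=read_camera('wrist');save(p,'w1');print(np.round(st['tcp_pos'],3),st['clock']);print(np.round(p['tool_from_camera'],3))
for t in Z:
  if 'liner' in t:
    print(t,[(np.round(r['point']).tolist(),round(r['p'],2),np.round(px2w(p,r['point'],Z[t],st)[:2],4).tolist()) for r in tip_of(t,p)[:2]])
E
```

```text
[ 0.489 -0.011  0.324] 2.9833
[[ 0.    -0.964 -0.265  0.068]
 [ 1.     0.    -0.     0.   ]
 [ 0.    -0.265  0.964 -0.132]
 [ 0.     0.     0.     1.   ]]
liner_handpiece_floor [([289.0, 110.0], 0.76, [0.5591, 0.0247])]
liner_wrench_floor [([403.0, 134.0], 0.87, [0.5319, -0.1192])]
liner_stand_floor [([238.0, 102.0], 0.97, [0.5691, 0.087])]
liner_cup_floor [([350.0, 121.0], 0.78, [0.5461, -0.0518]), ([90.0, 190.0], 0.48, [0.4554, 0.2916])]
```

View pics/w1.png

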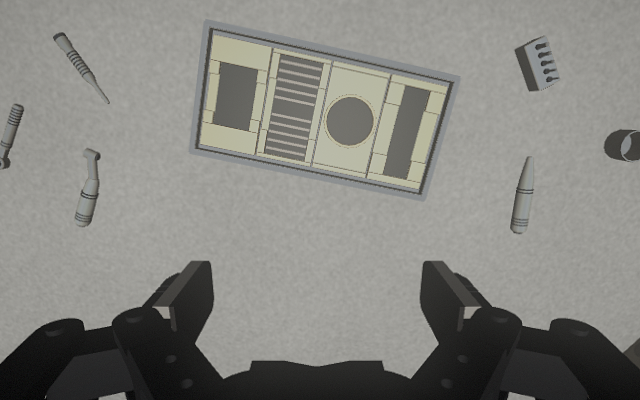

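The wrist view shows the whole tray: stand recess (235,97), ribbed handpiece recess (294,107), round cup recess (350,121), wrench recess (405,132). The contra is at (88,188) with its head up, the wrench ring is at (4,160), stand (538,63), straight handpiece (523,195), cup (625,146). I'll measure the recesses by segmentation in a plan view.

```bash
cat >> h.py <<'E'
def plan(p,st,x0,x1,y0,y1,z,s=2000):
    # rectified: column ~ world x, row ~ world y (downwards), s px per m
    xs=np.arange(x0,x1,1/s);ys=np.arange(y0,y1,1/s);X,Y=np.meshgrid(xs,ys)
    uv=w2px(p,np.stack([X,Y,np.full_like(X,z)],-1).reshape(-1,3),st).reshape(*X.shape,2).astype(np.float32)
    return cv2.remap(p['color'],uv[...,0],uv[...,1],cv2.INTER_LINEAR)
def blobs(m,x0,y0,s=2000,amin=300):
    n,l,stt,c=cv2.connectedComponentsWithStats(m.astype(np.uint8))
    for i in range(1,n):
        if stt[i,4]<amin*s*s*1e-6: continue
        (cx,cy),(w,h),a=cv2.minAreaRect(np.argwhere(l==i)[:,::-1].astype(np.float32))
        print('rect c',round(x0+cx/s,4),round(y0+cy/s,4),'wh mm',round(w/s*1e3,1),round(h/s*1e3,1),'a',round(a,1),'cent',round(x0+c[i][0]/s,4),round(y0+c[i][1]/s,4),'area mm2',int(stt[i,4]/s/s*1e6))
E
python3 - <<'E'
from h import *
st=get_state();p=read_camera('wrist')
b=(.44,.66,-.2,.16)
im=plan(p,st,*b,.007);g=cv2.cvtColor(im,cv2.COLOR_RGB2GRAY)
cv2.imwrite('pics/plan1.png',im[:,:,::-1])
print(np.percentile(g,[2,10,30,50,70,90,98]))
yel=(im[...,0].astype(int)-im[...,2])>25
cv2.imwrite('pics/yel.png',yel*255)
k=cv2.getStructuringElement(cv2.MORPH_RECT,(9,9))
blobs(cv2.morphologyEx(yel.astype(np.uint8),cv2.MORPH_CLOSE,np.ones((21,21))),b[0],b[2])
print('dark')
blobs(cv2.morphologyEx(((g<110)&~yel).astype(np.uint8),cv2.MORPH_OPEN,np.ones((5,5))),b[0],b[2])
E
```

```text
[ 88. 104. 140. 157. 162. 182. 184.]
rect c 0.5357 -0.1053 wh mm 105.6 129.8 a 78.9 cent 0.5495 -0.1407 area mm2 2406
rect c 0.5464 -0.0532 wh mm 92.2 66.5 a 77.6 cent 0.5459 -0.0536 area mm2 1188
rect c 0.6177 0.024 wh mm 45.2 92.1 a 22.9 cent 0.6137 0.0348 area mm2 803
rect c 0.5269 0.0647 wh mm 62.5 33.3 a 17.3 cent 0.527 0.0628 area mm2 737
rect c 0.577 0.1031 wh mm 50.0 130.7 a 77.1 cent 0.5817 0.1094 area mm2 2954
dark
rect c 0.5245 -0.1603 wh mm 8.6 145.8 a 79.7 cent 0.5264 -0.1611 area mm2 687
rect c 0.5323 -0.1225 wh mm 32.2 112.7 a 78.6 cent 0.5324 -0.122 area mm2 3380
rect c 0.5627 0.0299 wh mm 29.5 16.7 a 79.6 cent 0.5632 0.0316 area mm2 412
rect c 0.575 0.0913 wh mm 46.9 74.8 a 78.8 cent 0.575 0.091 area mm2 3334
rect c 0.5826 0.129 wh mm 8.4 145.7 a 77.9 cent 0.5839 0.1294 area mm2 705[ WARN:0@0.372] global loadsave.cpp:1063 imwrite_ Unsupported depth image for selected encoder is fallbacked to CV_8U.
```

View pics/plan1.png

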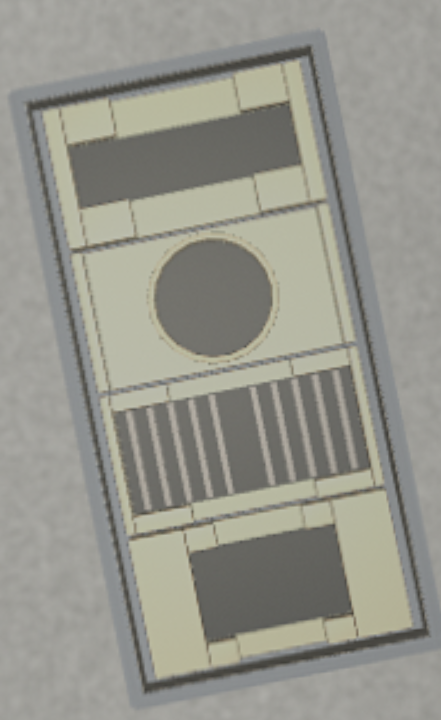

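Plan view: the recess centres come out as wrench (0.5323,-0.1223), cup (0.5465,-0.051), handpiece (0.5608,0.020) and stand (0.575,0.0912), with liner x heading about -11.3°. Next I move over the contra and the wrench.

Request:
jog_arm(moves=[{"fingers": 0, "slide": [-30, -340, 60], "angular": [0, 0, 0]}, {"fingers": 0, "slide": [-30, -340, 60], "angular": [0, 0, 0]}, {"fingers": 0, "slide": [-30, -340, 60], "angular": [0, 0, 0]}, {"fingers": 0, "slide": [-30, -340, 60], "angular": [0, 0, 0]}, {"fingers": 0, "slide": [-30, -340, 60], "angular": [0, 0, 0]}, {"fingers": 0, "slide": [-30, -340, 60], "angular": [0, 0, 0]}, {"fingers": 0, "slide": [-30, -340, 60], "angular": [0, 0, 0]}, {"fingers": 0, "slide": [-30, -340, 60], "angular": [0, 0, 0]}, {"fingers": 0, "slide": [-30, -340, 60], "angular": [0, 0, 0]}, {"fingers": 0, "slide": [-30, -340, 60], "angular": [0, 0, 0]}])

```text
clock: 4.12
tcp_pos: [0.4702, 0.1147, 0.2715]
orientation: [-0.016, 0.999, 0.027, -0.001]
wrist_force: [-0.1, -0.3, 0.1]
finger_gap: 0.0856
grip_force: 0.0
```

```bash
python3 - <<'E'
from h import *
st=get_state();p=read_camera('wrist');save(p,'w2');print(np.round(st['tcp_pos'],4),np.round(st['orientation'],4),st['clock'])
for t in ['contra_mid','wrench_mid']:
    print(t,[(np.round(r['point']).tolist(),round(r['p'],2),np.round(px2w(p,r['point'],Z[t],st)[:2],4).tolist()) for r in tip_of(t,p)[:4]])
b=(.36,.62,.2,.48)
im=plan(p,st,*b,.008);cv2.imwrite('pics/plan2.png',im[:,:,::-1])
E
```

```text
[0.4702 0.1147 0.2715] [-1.620e-02  9.995e-01  2.730e-02 -8.000e-04] 4.1167
contra_mid [([174.0, 177.0], 0.95, [0.4547, 0.2882])]
wrench_mid [([83.0, 108.0], 0.79, [0.5277, 0.3923])]
```

View pics/plan2.png

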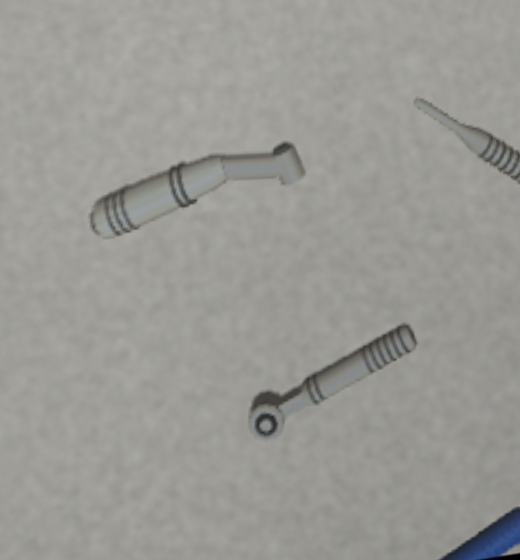

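Plan view: the contra body runs from tail (95,221) to neck (215,165), heading about -24°, with its middle at (0.454,0.289). The wrench has its ring at (265,422) and tail at (408,336), heading 149°. The last jog fell short, so I check the joints.

```bash
cat >> h.py <<'E'
def go(x,y,z,hd):
    s=get_state();Rm=q2R(s['orientation']);h=np.radians(hd)
    Rt=np.array([[np.cos(h),np.sin(h),0],[np.sin(h),-np.cos(h),0],[0,0,-1]])
    d=Rm.T@(np.array([x,y,z])-s['tcp_pos'])*1e3
    a=R.from_matrix(Rm.T@Rt).as_rotvec(degrees=True)
    print('slide',np.round(d,1),'ang',np.round(a,1),'rows',round(max(np.linalg.norm(d)/41.7,np.linalg.norm(a)/7.16),1),'j',np.round(s['joint_pos'],2),'t',s['clock'])
E
python3 -c "
from h import *
go(.454,.289,.10,-24);print(get_state()['qvel'])"
```

```text
slide [  -6.4 -168.9  177.3] ang [-1.8  0.5 27.2] rows 5.9 j [ 0.05  0.13 -0.12  1.32  0.03  3.14] t 4.2667
[ 0.00435635 -0.0009161   0.00929229  0.00118747 -0.00048163 -0.00162827]
```

Request:
jog_arm(moves=[{"fingers": 0.3, "slide": [-6, -169, 130], "angular": [0, 0, -153]}, {"fingers": 0.3, "slide": [-6, -169, 130], "angular": [0, 0, -153]}, {"fingers": 0.3, "slide": [-6, -169, 130], "angular": [0, 0, -153]}, {"fingers": 0.3, "slide": [-6, -169, 130], "angular": [0, 0, -153]}, {"fingers": 0.3, "slide": [-6, -169, 130], "angular": [0, 0, -153]}, {"fingers": 0.3, "slide": [-6, -169, 130], "angular": [0, 0, -153]}, {"fingers": 0.3, "slide": [-6, -169, 130], "angular": [0, 0, -153]}, {"fingers": 0.3, "slide": [-6, -169, 130], "angular": [0, 0, -153]}, {"fingers": 0.3, "slide": [-6, -169, 130], "angular": [0, 0, -153]}, {"fingers": 0.3, "slide": [-6, -169, 130], "angular": [0, 0, -153]}])

```text
clock: 5.1
tcp_pos: [0.4544, 0.2883, 0.1474]
orientation: [-0.014, 0.792, 0.61, 0.009]
wrist_force: [-0.0, 0.6, 0.2]
finger_gap: 0.0594
grip_force: 0.0
```

```bash
python3 -c "
from h import *
go(.454,.289,.10,156)"
```

```text
slide [-0.8 -0.1 47.4] ang [  0.7  -1.9 -80.8] rows 11.3 j [ 0.4   0.28 -0.24  1.04  0.03  2.23] t 5.1
```

Request:
jog_arm(moves=[{"fingers": 0.3, "slide": [-1, 0, 0], "angular": [0.7, -1.9, -80.8]}, {"fingers": 0.3, "slide": [-1, 0, 0], "angular": [0.7, -1.9, -80.8]}, {"fingers": 0.3, "slide": [-1, 0, 0], "angular": [0.7, -1.9, -80.8]}, {"fingers": 0.3, "slide": [-1, 0, 0], "angular": [0.7, -1.9, -80.8]}, {"fingers": 0.3, "slide": [-1, 0, 0], "angular": [0.7, -1.9, -80.8]}, {"fingers": 0.3, "slide": [-1, 0, 0], "angular": [0.7, -1.9, -80.8]}, {"fingers": 0.3, "slide": [-1, 0, 0], "angular": [0.7, -1.9, -80.8]}, {"fingers": 0.3, "slide": [-1, 0, 0], "angular": [0.7, -1.9, -80.8]}, {"fingers": 0.3, "slide": [-1, 0, 0], "angular": [0.7, -1.9, -80.8]}, {"fingers": 0.3, "slide": [-1, 0, 0], "angular": [0.7, -1.9, -80.8]}])

```text
clock: 5.93
tcp_pos: [0.4544, 0.2871, 0.1475]
orientation: [-0.001, 0.286, 0.958, 0.001]
wrist_force: [0.0, -0.4, -0.2]
finger_gap: 0.0599
grip_force: 0.0
```

```bash
python3 - <<'E'
from h import *
go(.454,.289,.013,156)
st=get_state();p=read_camera('wrist')
b=(.37,.54,.22,.46)
im=plan(p,st,*b,.010,2500)
for t in ['contra_mid','wrench_mid']:
    print(t,[(np.round(r['point']).tolist(),round(r['p'],2),np.round(px2w(p,r['point'],Z[t],st)[:2],4).tolist()) for r in tip_of(t,p)[:4]])
for hd,c,r,dx,col in [(-24,(.454,.289),'contra',.051,(0,0,255)),(149,(.5285,.389),'w',.046,(255,0,0))]:
    d=np.array([np.cos(np.radians(hd)),np.sin(np.radians(hd))])*dx
    f=lambda q:tuple(int(v) for v in (np.array(q)-[b[0],b[2]])*2500)
    cv2.line(im,f(np.array(c)-d),f(np.array(c)+d),col,1);cv2.circle(im,f(c),3,col,1)
cv2.imwrite('pics/plan3.png',im[:,:,::-1])
E
```

```text
slide [  0.9   1.2 134.6] ang [ 0.1 -0.2 -9.2] rows 3.2 j [ 0.41  0.29 -0.23  1.06  0.    0.99] t 5.9333
contra_mid [([318.0, 199.0], 0.88, [0.4561, 0.2886])]
wrench_mid [([586.0, 36.0], 0.75, [0.461, 0.5204]), ([604.0, 196.0], 0.69, [0.5837, 0.4869])]
```

View pics/plan3.png

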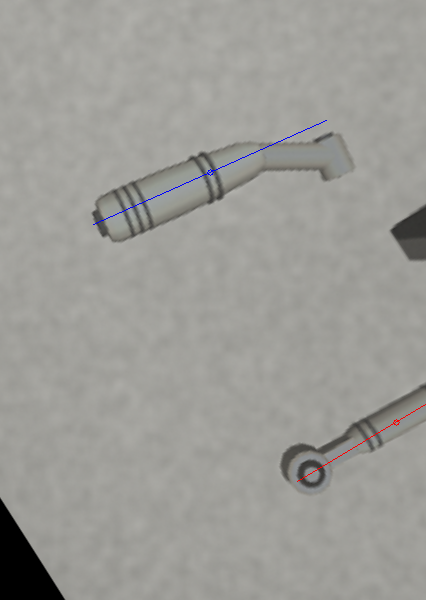

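Request:
jog_arm(moves=[{"fingers": 0.3, "slide": [1, 2.3, 40], "angular": [0, 0, -9.5]}, {"fingers": 0.3, "slide": [1, 2.3, 80], "angular": [0, 0, -9.5]}, {"fingers": 0.3, "slide": [1, 2.3, 110], "angular": [0, 0, -9.5]}, {"fingers": 0.3, "slide": [1, 2.3, 125], "angular": [0, 0, -9.5]}, {"fingers": 0.3, "slide": [1, 2.3, 134.5], "angular": [0, 0, -9.5]}, {"fingers": 0.3, "slide": [1, 2.3, 134.5], "angular": [0, 0, -9.5]}, {"fingers": 1, "slide": [1, 2.3, 134.5], "angular": [0, 0, -9.5]}, {"fingers": 1, "slide": [1, 2.3, 134.5], "angular": [0, 0, -9.5]}, {"fingers": 1, "slide": [1, 2.3, 134.5], "angular": [0, 0, -9.5]}, {"fingers": 1, "slide": [1, 2.3, 134.5], "angular": [0, 0, -9.5]}], squeeze=30)

```text
clock: 6.92
tcp_pos: [0.4555, 0.2906, 0.0145]
orientation: [-0.0, 0.209, 0.978, 0.002]
wrist_force: [0.6, 0.2, 3.8]
finger_gap: 0.0192
grip_force: 29.6
```

```bash
python3 - <<'E'
from h import *
go(.561,.020,.10,168.7)
E
```

```text
slide [-206.6 -203.6  -86.6] ang [  0.3  -0.  -12.8] rows 7.3 j [ 0.42  0.42 -0.4   0.75  0.    0.84] t 6.9167
```

Request:
jog_arm(moves=[{"fingers": 1, "slide": [0, 0, -15], "angular": [0, 0, 0]}, {"fingers": 1, "slide": [0, 0, -50], "angular": [0, 0, 0]}, {"fingers": 1, "slide": [-25, -25, -70], "angular": [0, 0, -5]}, {"fingers": 1, "slide": [-55, -55, -70], "angular": [0, 0, -10]}, {"fingers": 1, "slide": [-85, -85, -70], "angular": [0, 0, -12.8]}, {"fingers": 1, "slide": [-115, -115, -70], "angular": [0, 0, -12.8]}, {"fingers": 1, "slide": [-145, -145, -70], "angular": [0, 0, -12.8]}, {"fingers": 1, "slide": [-175, -175, -70], "angular": [0, 0, -12.8]}, {"fingers": 1, "slide": [-200, -200, -70], "angular": [0, 0, -12.8]}, {"fingers": 1, "slide": [-207, -206.7, -70], "angular": [0, 0, -12.8]}])

```text
clock: 7.75
tcp_pos: [0.562, 0.0112, 0.0828]
orientation: [0.001, 0.101, 0.995, 0.0]
wrist_force: [0.9, 0.5, -1.4]
finger_gap: 0.0188
grip_force: 29.6
```

```bash
python3 - <<'E'
from h import *
go(.560,.017,.0225,168.7)
st=get_state();p=read_camera('wrist');save(p,'w4');print(st['finger_gap'],st['grip_force'])
E
```

```text
slide [ 3.2  5.2 60.3] ang [ 0.1  0.1 -0.3] rows 1.5 j [-0.12  0.38 -0.26  0.93  0.    0.08] t 7.75
0.018775629743025324 29.62848722934723
```

View pics/w4.png

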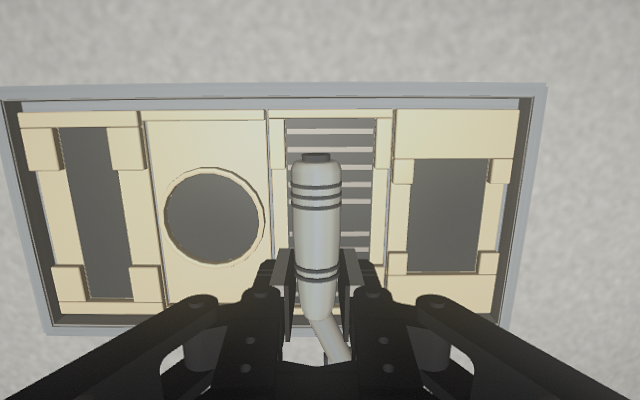

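The contra is held straight over its recess, its body at (318,210) and the ribbed recess behind it. I take a fresh position and lower it.

```bash
python3 - <<'E'
from h import *
go(.560,.017,.0225,168.7)
E
```

```text
slide [ 2.7  4.7 60.1] ang [ 0.1  0.  -0.3] rows 1.4 j [-0.12  0.39 -0.26  0.93  0.    0.08] t 7.8
```

Request:
jog_arm(moves=[{"fingers": 1, "slide": [1, 2, 25], "angular": [0, 0, 0]}, {"fingers": 1, "slide": [1, 2, 40], "angular": [0, 0, 0]}, {"fingers": 1, "slide": [1, 2, 45], "angular": [0, 0, 0]}, {"fingers": 1, "slide": [1, 2, 45], "angular": [0, 0, 0]}])

```text
clock: 8.13
tcp_pos: [0.5567, 0.0197, 0.0356]
orientation: [-0.003, 0.098, 0.995, 0.002]
wrist_force: [0.2, 0.3, -1.2]
finger_gap: 0.0186
grip_force: 29.6
```

```bash
python3 - <<'E'
from h import *
go(.560,.017,.0225,168.7)
E
```

```text
slide [-3.8 -2.1 13.1] ang [ 0.1 -0.3  0.1] rows 0.3 j [-0.11  0.43 -0.32  0.82  0.    0.09] t 8.1333
```

Request:
jog_arm(moves=[{"fingers": 1, "slide": [0, -1.5, 6], "angular": [0, 0, 0]}, {"fingers": 1, "slide": [0, -1.5, 11], "angular": [0, 0, 0]}, {"fingers": 1, "slide": [0, -1.5, 14], "angular": [0, 0, 0]}, {"fingers": 1, "slide": [0, -1.5, 16], "angular": [0, 0, 0]}, {"fingers": 1, "slide": [0, -1.5, 17], "angular": [0, 0, 0]}, {"fingers": 1, "slide": [0, -1.5, 17], "angular": [0, 0, 0]}, {"fingers": 1, "slide": [0, -1.5, 17], "angular": [0, 0, 0]}])

```text
clock: 8.72
tcp_pos: [0.5582, 0.0177, 0.0215]
orientation: [-0.001, 0.098, 0.995, 0.002]
wrist_force: [-4.1, 0.1, 11.4]
finger_gap: 0.019
grip_force: 30.8
```

Request:
jog_arm(moves=[{"fingers": 0.6, "slide": [0, 0, -0.5], "angular": [0, 0, 0]}, {"fingers": 0.6, "slide": [0, 0, -0.5], "angular": [0, 0, 0]}, {"fingers": 0.6, "slide": [0, 0, -0.5], "angular": [0, 0, 0]}, {"fingers": 0.55, "slide": [0, 0, -5], "angular": [0, 0, 0]}, {"fingers": 0.55, "slide": [0, 0, -20], "angular": [0, 0, 0]}, {"fingers": 0.3, "slide": [0, 0, -60], "angular": [0, 0, 0]}, {"fingers": 0.3, "slide": [0, 0, -100], "angular": [0, 0, 0]}, {"fingers": 0.3, "slide": [0, 0, -120], "angular": [0, 0, 0]}, {"fingers": 0.3, "slide": [0, 0, -120], "angular": [0, 0, 0]}])

```text
clock: 9.47
tcp_pos: [0.5618, 0.0167, 0.1456]
orientation: [0.004, 0.098, 0.995, 0.001]
wrist_force: [1.0, 0.6, 0.4]
finger_gap: 0.06
grip_force: 0.0
```

```bash
python3 - <<'E'
from h import *
go(.515,.395,.140,149)
st=get_state();p=read_camera('wrist');
im=plan(p,st,.46,.66,-.10,.12,.015,2000);cv2.imwrite('pics/plan5.png',im[:,:,::-1])
E
```

```text
slide [119.8 361.8   6. ] ang [ 0.3  0.3 19.7] rows 9.1 j [-0.11  0.33 -0.17  1.06  0.    0.08] t 9.4667
```

View pics/plan5.png

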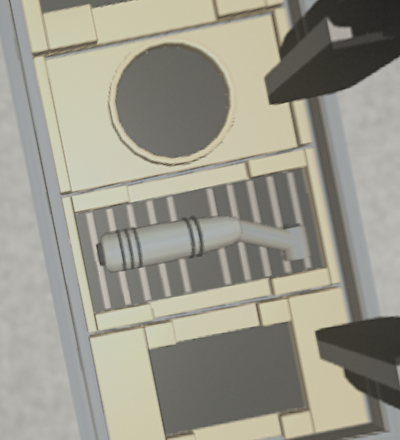

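The contra lies flat along the ribbed recess, body at (160,240), head at (297,240). Next the wrench.

Request:
jog_arm(moves=[{"fingers": 0.3, "slide": [107, 359, 0], "angular": [0, 0, 19.7]}, {"fingers": 0.3, "slide": [107, 359, 0], "angular": [0, 0, 19.7]}, {"fingers": 0.3, "slide": [107, 359, 0], "angular": [0, 0, 19.7]}, {"fingers": 0.3, "slide": [107, 359, 0], "angular": [0, 0, 19.7]}, {"fingers": 0.3, "slide": [107, 359, 0], "angular": [0, 0, 19.7]}, {"fingers": 0.3, "slide": [107, 359, 0], "angular": [0, 0, 19.7]}, {"fingers": 0.3, "slide": [107, 359, 0], "angular": [0, 0, 19.7]}, {"fingers": 0.3, "slide": [107, 359, 0], "angular": [0, 0, 19.7]}, {"fingers": 0.3, "slide": [107, 359, 0], "angular": [0, 0, 19.7]}, {"fingers": 0.3, "slide": [107, 359, 0], "angular": [0, 0, 19.7]}])

```text
clock: 10.35
tcp_pos: [0.5212, 0.3957, 0.1388]
orientation: [-0.003, 0.264, 0.964, 0.002]
wrist_force: [0.8, -0.7, -0.0]
finger_gap: 0.0602
grip_force: 0.0
```

Request:
jog_arm(moves=[{"fingers": 0.3, "slide": [0, 0, 0], "angular": [0, 0, 0]}, {"fingers": 0.3, "slide": [0, 0, 0], "angular": [0, 0, 0]}])

```text
clock: 10.52
tcp_pos: [0.5223, 0.3897, 0.1391]
orientation: [-0.003, 0.266, 0.964, -0.0]
wrist_force: [0.1, -0.9, -0.0]
finger_gap: 0.06
grip_force: 0.0
```

```bash
python3 - <<'E'
from h import *
go(.527,.390,.013,148)
st=get_state();p=read_camera('wrist')
b=(.46,.60,.32,.45)
im=plan(p,st,*b,.006,4000)
for t in ['wrench_mid']:
    print(t,[(np.round(r['point']).tolist(),round(r['p'],2),np.round(px2w(p,r['point'],Z[t],st)[:2],4).tolist()) for r in tip_of(t,p)[:4]])
for hd,c,dx in [(148,(.527,.390),.046)]:
    d=np.array([np.cos(np.radians(hd)),np.sin(np.radians(hd))])*dx
    f=lambda q:tuple(int(v) for v in (np.array(q)-[b[0],b[2]])*4000)
    cv2.line(im,f(np.array(c)-d),f(np.array(c)+d),(255,0,0),1);cv2.circle(im,f(c),3,(255,0,0),1)
cv2.imwrite('pics/plan6.png',im[:,:,::-1])
E
```

```text
slide [ -4.5   2.8 126. ] ang [-0.1 -0.3  1.1] rows 3.0 j [0.52 0.51 0.08 1.15 0.   1.06] t 10.5167
wrench_mid [([464.0, 207.0], 0.97, [0.5868, 0.4869]), ([432.0, 36.0], 0.78, [0.4624, 0.5205]), ([318.0, 203.0], 0.57, [0.525, 0.3895])]
```

View pics/plan6.png

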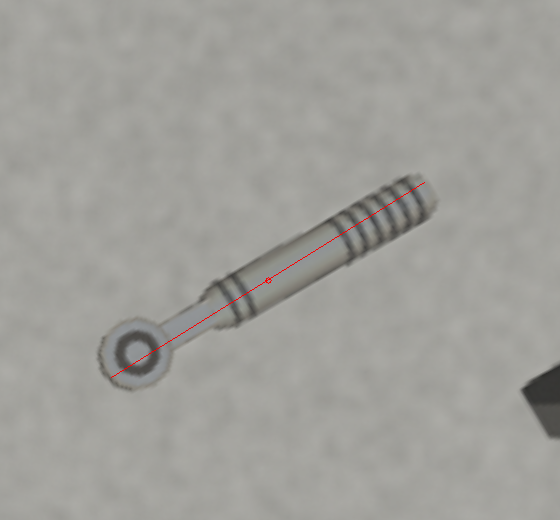

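The steel wrench is clear in view, ring at (136,353), tail at (430,197): heading 152°, middle (0.527,0.3907). I descend to a hover.

Request:
jog_arm(moves=[{"fingers": 0.4, "slide": [-2, 2, 35], "angular": [0, 0, -2.9]}, {"fingers": 0.4, "slide": [-2, 2, 65], "angular": [0, 0, -2.9]}, {"fingers": 0.4, "slide": [-2, 2, 85], "angular": [0, 0, -2.9]}, {"fingers": 0.4, "slide": [-2, 2, 90], "angular": [0, 0, -2.9]}, {"fingers": 0.4, "slide": [-2, 2, 90], "angular": [0, 0, -2.9]}, {"fingers": 0.4, "slide": [-2, 2, 90], "angular": [0, 0, -2.9]}])

```text
clock: 11.12
tcp_pos: [0.5268, 0.3901, 0.0518]
orientation: [-0.001, 0.243, 0.97, 0.001]
wrist_force: [0.0, 0.6, 0.0]
finger_gap: 0.0513
grip_force: 0.0
```

```bash
python3 - <<'E'
from h import *
go(.527,.3907,.012,152)
E
```

```text
slide [-0.   0.6 39.8] ang [ 0.1 -0.2 -0.2] rows 1.0 j [ 0.51  0.57 -0.03  0.97  0.    1.  ] t 11.1167
```

Request:
jog_arm(moves=[{"fingers": 0.4, "slide": [0, 0.6, 20], "angular": [0, 0, 0]}, {"fingers": 0.4, "slide": [0, 0.6, 32], "angular": [0, 0, 0]}, {"fingers": 0.4, "slide": [0, 0.6, 38], "angular": [0, 0, 0]}, {"fingers": 0.4, "slide": [0, 0.6, 38], "angular": [0, 0, 0]}, {"fingers": 1, "slide": [0, 0.6, 38], "angular": [0, 0, 0]}, {"fingers": 1, "slide": [0, 0.6, 38], "angular": [0, 0, 0]}, {"fingers": 1, "slide": [0, 0.6, 38], "angular": [0, 0, 0]}, {"fingers": 1, "slide": [0, 0.6, 38], "angular": [0, 0, 0]}, {"fingers": 1, "slide": [0, 0.6, 38], "angular": [0, 0, 0]}])

```text
clock: 11.87
tcp_pos: [0.5268, 0.3921, 0.014]
orientation: [-0.001, 0.242, 0.97, 0.002]
wrist_force: [-0.4, -0.9, 3.1]
finger_gap: 0.011
grip_force: 30.9
```

```bash
python3 - <<'E'
from h import *
go(.5323,-.1223,.11,168.7)
E
```

```text
slide [-246.6 -451.1  -98.1] ang [  0.2  -0.1 -16.8] rows 12.5 j [ 0.52  0.61 -0.07  0.89  0.    1.01] t 11.8667
```

Request:
jog_arm(moves=[{"fingers": 1, "slide": [0, 0, -15], "angular": [0, 0, 0]}, {"fingers": 1, "slide": [0, 0, -50], "angular": [0, 0, 0]}, {"fingers": 1, "slide": [-13, -24, -80], "angular": [0, 0, -4]}, {"fingers": 1, "slide": [-31, -56, -90], "angular": [0, 0, -8]}, {"fingers": 1, "slide": [-50, -91, -90], "angular": [0, 0, -12]}, {"fingers": 1, "slide": [-69, -126, -90], "angular": [0, 0, -16.8]}, {"fingers": 1, "slide": [-88, -161, -90], "angular": [0, 0, -16.8]}, {"fingers": 1, "slide": [-107, -196, -90], "angular": [0, 0, -16.8]}, {"fingers": 1, "slide": [-126, -231, -90], "angular": [0, 0, -16.8]}, {"fingers": 1, "slide": [-145, -265, -90], "angular": [0, 0, -16.8]}])

```text
clock: 12.7
tcp_pos: [0.5292, 0.0876, 0.1022]
orientation: [-0.001, 0.098, 0.995, 0.001]
wrist_force: [1.2, -0.7, -1.2]
finger_gap: 0.0107
grip_force: 30.4
```

```bash
python3 - <<'E'
from h import *
go(.5323,-.1223,.08,168.7)
E
```

```text
slide [ -44.1 -205.3   21.5] ang [ 0.1 -0.2  0.1] rows 5.1 j [ 0.01  0.32 -0.3   0.95  0.    0.21] t 12.7
```

Request:
jog_arm(moves=[{"fingers": 1, "slide": [-8, -36, 0], "angular": [0, 0, 0]}, {"fingers": 1, "slide": [-16, -74, 0], "angular": [0, 0, 0]}, {"fingers": 1, "slide": [-24, -112, 0], "angular": [0, 0, 0]}, {"fingers": 1, "slide": [-32, -150, 0], "angular": [0, 0, 0]}, {"fingers": 1, "slide": [-39, -185, 5], "angular": [0, 0, 0]}, {"fingers": 1, "slide": [-43, -201, 20], "angular": [0, 0, 0]}, {"fingers": 1, "slide": [-43.5, -206, 40], "angular": [0, 0, 0]}, {"fingers": 1, "slide": [-43.5, -206, 55], "angular": [0, 0, 0]}, {"fingers": 1, "slide": [-43.5, -206, 60], "angular": [0, 0, 0]}, {"fingers": 1, "slide": [-43.5, -206, 60], "angular": [0, 0, 0]}])

```text
clock: 13.53
tcp_pos: [0.5305, -0.1205, 0.0399]
orientation: [-0.003, 0.098, 0.995, 0.002]
wrist_force: [-0.5, 0.2, -0.9]
finger_gap: 0.0107
grip_force: 30.4
```

```bash
python3 - <<'E'
from h import *
go(.5323,-.1223,.021,168.7)
st=get_state();p=read_camera('wrist');save(p,'w7')
E
```

```text
slide [-2.3 -1.4 18.9] ang [ 0.2 -0.4  0. ] rows 0.5 j [-0.37  0.41 -0.35  0.82  0.   -0.18] t 13.5333
```

View pics/w7.png

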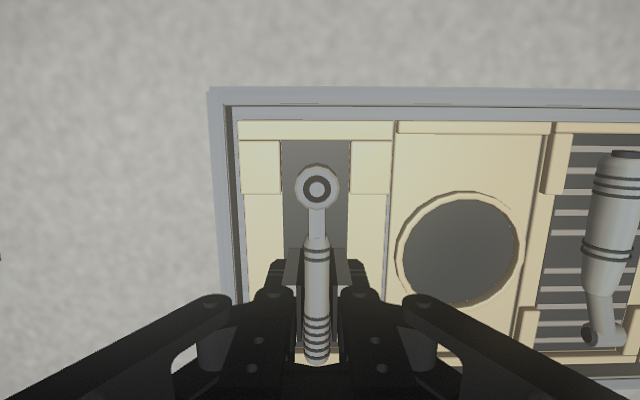

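The wrench is centred over the slim recess, ring at (317,188), recess from 283 to 350. Lowering it.

Request:
jog_arm(moves=[{"fingers": 1, "slide": [-1, -1, 8], "angular": [0, 0, 0]}, {"fingers": 1, "slide": [-1, -1, 13], "angular": [0, 0, 0]}, {"fingers": 1, "slide": [-1, -1, 16], "angular": [0, 0, 0]}, {"fingers": 1, "slide": [-1, -1, 17.5], "angular": [0, 0, 0]}, {"fingers": 1, "slide": [-1, -1, 18.5], "angular": [0, 0, 0]}, {"fingers": 1, "slide": [-1, -1, 18.5], "angular": [0, 0, 0]}, {"fingers": 1, "slide": [-1, -1, 18.5], "angular": [0, 0, 0]}])

```text
clock: 14.17
tcp_pos: [0.5328, -0.1221, 0.0229]
orientation: [-0.001, 0.098, 0.995, 0.001]
wrist_force: [0.6, 0.6, -0.1]
finger_gap: 0.0111
grip_force: 30.4
```

Request:
jog_arm(moves=[{"fingers": 1, "slide": [0, 0, 0.7], "angular": [0, 0, 0]}, {"fingers": 1, "slide": [0, 0, 1.4], "angular": [0, 0, 0]}, {"fingers": 1, "slide": [0, 0, 1.8], "angular": [0, 0, 0]}, {"fingers": 1, "slide": [0, 0, 1.8], "angular": [0, 0, 0]}, {"fingers": 1, "slide": [0, 0, 1.8], "angular": [0, 0, 0]}])

```text
clock: 14.58
tcp_pos: [0.5327, -0.1221, 0.021]
orientation: [-0.001, 0.098, 0.995, 0.001]
wrist_force: [0.4, 0.4, -1.6]
finger_gap: 0.0105
grip_force: 30.4
```

Request:
jog_arm(moves=[{"fingers": 1, "slide": [0, 0, 0.6], "angular": [0, 0, 0]}, {"fingers": 1, "slide": [0, 0, 1.2], "angular": [0, 0, 0]}, {"fingers": 1, "slide": [0, 0, 1.2], "angular": [0, 0, 0]}, {"fingers": 1, "slide": [0, 0, 1.2], "angular": [0, 0, 0]}])

```text
clock: 14.92
tcp_pos: [0.5327, -0.1221, 0.0209]
orientation: [-0.001, 0.098, 0.995, 0.001]
wrist_force: [-2.8, 0.9, 8.2]
finger_gap: 0.0107
grip_force: 31.4
```

Contact. Now I release and lift.

Request:
jog_arm(moves=[{"fingers": 0.75, "slide": [0, 0, -0.3], "angular": [0, 0, 0]}, {"fingers": 0.75, "slide": [0, 0, -0.3], "angular": [0, 0, 0]}, {"fingers": 0.7, "slide": [0, 0, -0.3], "angular": [0, 0, 0]}, {"fingers": 0.65, "slide": [0, 0, -6], "angular": [0, 0, 0]}, {"fingers": 0.65, "slide": [0, 0, -20], "angular": [0, 0, 0]}, {"fingers": 0.3, "slide": [0, 0, -60], "angular": [0, 0, 0]}, {"fingers": 0.2, "slide": [0, 0, -100], "angular": [0, 0, 0]}, {"fingers": 0.2, "slide": [0, 0, -130], "angular": [0, 0, 0]}, {"fingers": 0.2, "slide": [0, 0, -130], "angular": [0, 0, 0]}])

```text
clock: 15.67
tcp_pos: [0.5368, -0.1239, 0.157]
orientation: [0.004, 0.098, 0.995, -0.0]
wrist_force: [-0.0, 0.2, -0.8]
finger_gap: 0.0685
grip_force: 0.0
```

```bash
python3 - <<'E'
from h import *
go(.60,-.266,.16,150)
st=get_state();p=read_camera('wrist')
im=plan(p,st,.45,.66,-.19,.02,.012,2000)
st2=st;q=p
b=plan(p,st,.54,.70,-.33,-.20,.024,2000)
o=np.zeros((max(im.shape[0],b.shape[0]),im.shape[1]+b.shape[1],3),np.uint8);o[:im.shape[0],:im.shape[1]]=im;o[:b.shape[0],im.shape[1]:]=b
cv2.imwrite('pics/plan8.png',o[:,:,::-1])
E
```

```text
slide [ -89.7 -127.    -2.3] ang [ 0.1  0.5 18.7] rows 3.7 j [-0.37  0.3  -0.18  1.08  0.   -0.18] t 15.6667
```

View pics/plan8.png

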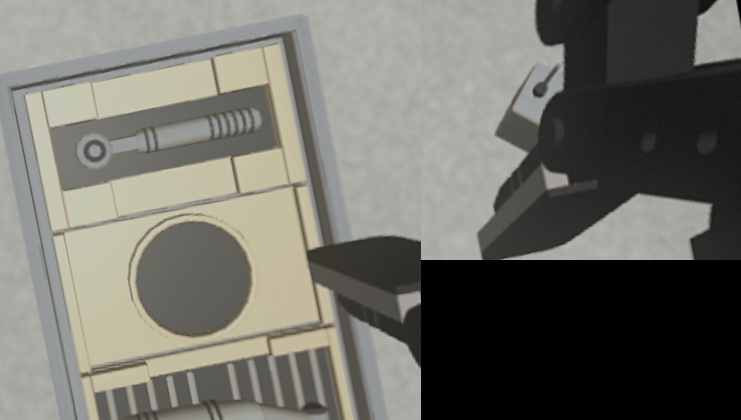

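The wrench lies flat and centred in its slim recess (150,135). Next the drill stand.

Request:
jog_arm(moves=[{"fingers": 0.2, "slide": [-105, -124, -2], "angular": [0, 0, -26]}, {"fingers": 0.2, "slide": [-105, -124, -2], "angular": [0, 0, -26]}, {"fingers": 0.2, "slide": [-105, -124, -2], "angular": [0, 0, -26]}, {"fingers": 0.2, "slide": [-105, -124, -2], "angular": [0, 0, -26]}, {"fingers": 0.2, "slide": [-105, -124, -2], "angular": [0, 0, -26]}, {"fingers": 0.2, "slide": [-105, -124, -2], "angular": [0, 0, -26]}, {"fingers": 0.2, "slide": [-105, -124, -2], "angular": [0, 0, -26]}, {"fingers": 0.2, "slide": [-105, -124, -2], "angular": [0, 0, -26]}])

```text
clock: 16.38
tcp_pos: [0.6108, -0.2633, 0.1503]
orientation: [-0.002, -0.128, 0.992, 0.003]
wrist_force: [0.1, 0.4, 0.3]
finger_gap: 0.0679
grip_force: 0.0
```

```bash
python3 - <<'E'
from h import *
go(.616,-.266,.013,195)
st=get_state();p=read_camera('wrist')
b=(.55,.69,-.33,-.20)
im=plan(p,st,*b,.024,3000)
print([(np.round(r['point']).tolist(),round(r['p'],2),np.round(px2w(p,r['point'],.012,st)[:2],4).tolist()) for r in tip_of('stand_mid',p)[:4]])
print([(np.round(r['point']).tolist(),round(r['p'],2),np.round(px2w(p,r['point'],.015,st)[:2],4).tolist()) for r in tip_of('cup_mid',p)[:4]])
cv2.imwrite('pics/plan9.png',im[:,:,::-1])
E
```

```text
slide [ -4.8  -4.7 137.3] ang [ 0.3 -0.2 -0.2] rows 3.3 j [-0.53  0.53  0.15  1.2   0.   -0.79] t 16.3833
[([298.0, 200.0], 0.59, [0.616, -0.2761])]
[([152.0, 33.0], 0.71, [0.5234, -0.4061])]
```

View pics/plan9.png

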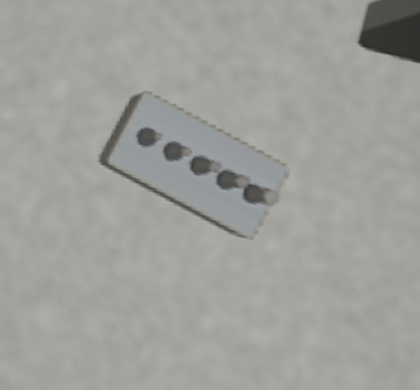

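The stand's top face has corners (146,92), (288,167), (252,238), (109,161), so its centre is near (0.616,-0.275) and it is turned 28°. I move to a hover with the matching turn and re-measure.

Request:
jog_arm(moves=[{"fingers": 0.2, "slide": [-3, -13, 30], "angular": [0, 0, -13]}, {"fingers": 0.2, "slide": [-3, -13, 50], "angular": [0, 0, -13]}, {"fingers": 0.2, "slide": [-3, -13, 55], "angular": [0, 0, -13]}, {"fingers": 0.2, "slide": [-3, -13, 55], "angular": [0, 0, -13]}, {"fingers": 0.2, "slide": [-3, -13, 55], "angular": [0, 0, -13]}, {"fingers": 0.2, "slide": [-3, -13, 55], "angular": [0, 0, -13]}])

```text
clock: 17.03
tcp_pos: [0.6186, -0.2762, 0.0979]
orientation: [0.0, -0.239, 0.971, 0.001]
wrist_force: [0.9, -0.5, 0.2]
finger_gap: 0.0683
grip_force: 0.0
```

```bash
python3 - <<'E'
from h import *
go(.6163,-.2752,.016,208)
st=get_state();p=read_camera('wrist')
b=(.55,.69,-.33,-.20)
im=plan(p,st,*b,.024,3000)
print([(np.round(r['point']).tolist(),round(r['p'],2),np.round(px2w(p,r['point'],.012,st)[:2],4).tolist()) for r in tip_of('stand_mid',p)[:4]])
cv2.imwrite('pics/plan10.png',im[:,:,::-1])
E
```

```text
slide [ 1.6  1.8 81.9] ang [ 0.1  0.  -0.3] rows 2.0 j [-0.54  0.58  0.1   1.09  0.   -1.02] t 17.0333
[([320.0, 216.0], 0.55, [0.6172, -0.2745])]
```

View pics/plan10.png

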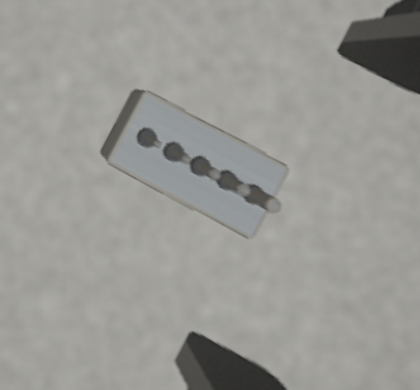

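Same corners again, so the fix stands. I descend and grip.

Request:
jog_arm(moves=[{"fingers": 0.2, "slide": [1.6, 1.8, 30], "angular": [0, 0, 0]}, {"fingers": 0.2, "slide": [1.6, 1.8, 60], "angular": [0, 0, 0]}, {"fingers": 0.3, "slide": [1.6, 1.8, 78], "angular": [0, 0, 0]}, {"fingers": 0.3, "slide": [1.6, 1.8, 83], "angular": [0, 0, 0]}, {"fingers": 0.3, "slide": [1.6, 1.8, 83], "angular": [0, 0, 0]}, {"fingers": 0.5, "slide": [1.6, 1.8, 83], "angular": [0, 0, 0]}, {"fingers": 1, "slide": [1.6, 1.8, 83], "angular": [0, 0, 0]}, {"fingers": 1, "slide": [1.6, 1.8, 83], "angular": [0, 0, 0]}, {"fingers": 1, "slide": [1.6, 1.8, 83], "angular": [0, 0, 0]}, {"fingers": 1, "slide": [1.6, 1.8, 83], "angular": [0, 0, 0]}], squeeze=40)

```text
clock: 17.97
tcp_pos: [0.617, -0.276, 0.0155]
orientation: [0.001, -0.24, 0.971, 0.0]
wrist_force: [0.5, 0.7, 6.3]
finger_gap: 0.0272
grip_force: 41.7
```

```bash
python3 - <<'E'
from h import *
go(.575,.0912,.115,168.7)
E
```

```text
slide [-134.   344.6  -99.2] ang [ 0.   0.1 39. ] rows 9.2 j [-0.54  0.64 -0.01  0.92  0.   -1.02] t 17.9667
```

Request:
jog_arm(moves=[{"fingers": 1, "slide": [0, 0, -12], "angular": [0, 0, 0]}, {"fingers": 1, "slide": [0, 0, -45], "angular": [0, 0, 0]}, {"fingers": 1, "slide": [-6, 15, -78], "angular": [0, 0, 3]}, {"fingers": 1, "slide": [-18, 45, -95], "angular": [0, 0, 8]}, {"fingers": 1, "slide": [-32, 80, -100], "angular": [0, 0, 13]}, {"fingers": 1, "slide": [-46, 116, -100], "angular": [0, 0, 18]}, {"fingers": 1, "slide": [-60, 152, -100], "angular": [0, 0, 23]}, {"fingers": 1, "slide": [-74, 188, -100], "angular": [0, 0, 28]}, {"fingers": 1, "slide": [-88, 224, -100], "angular": [0, 0, 33]}, {"fingers": 1, "slide": [-102, 260, -100], "angular": [0, 0, 38]}])

```text
clock: 18.8
tcp_pos: [0.5842, 0.0039, 0.115]
orientation: [-0.001, 0.092, 0.996, 0.001]
wrist_force: [-0.5, -0.3, -1.6]
finger_gap: 0.0269
grip_force: 40.8
```

```bash
python3 - <<'E'
from h import *
go(.575,.0912,.060,168.7)
E
```

```text
slide [24.9 84.  55.3] ang [ 0.2 -0.1  0.8] rows 2.5 j [-0.13  0.4  -0.15  1.02  0.    0.05] t 18.8
```

Request:
jog_arm(moves=[{"fingers": 1, "slide": [9, 30, 0], "angular": [0, 0, 0.8]}, {"fingers": 1, "slide": [19, 62, 0], "angular": [0, 0, 0.8]}, {"fingers": 1, "slide": [25, 82, 10], "angular": [0, 0, 0.8]}, {"fingers": 1, "slide": [26, 86, 30], "angular": [0, 0, 0.8]}, {"fingers": 1, "slide": [26, 86, 50], "angular": [0, 0, 0.8]}, {"fingers": 1, "slide": [26, 86, 62], "angular": [0, 0, 0.8]}, {"fingers": 1, "slide": [26, 86, 68], "angular": [0, 0, 0.8]}, {"fingers": 1, "slide": [26, 86, 70], "angular": [0, 0, 0.8]}, {"fingers": 1, "slide": [26, 86, 70], "angular": [0, 0, 0.8]}])

```text
clock: 19.55
tcp_pos: [0.5744, 0.0915, 0.0446]
orientation: [-0.002, 0.096, 0.995, 0.001]
wrist_force: [0.5, 0.1, -0.4]
finger_gap: 0.027
grip_force: 40.8
```

```bash
python3 - <<'E'
from h import *
go(.575,.0912,.0225,168.7)
st=get_state();p=read_camera('wrist');save(p,'w11')
E
```

```text
slide [-0.7 -0.2 22.1] ang [ 0.1 -0.2  0.2] rows 0.5 j [ 0.02  0.46 -0.25  0.87  0.    0.21] t 19.55
```

View pics/w11.png

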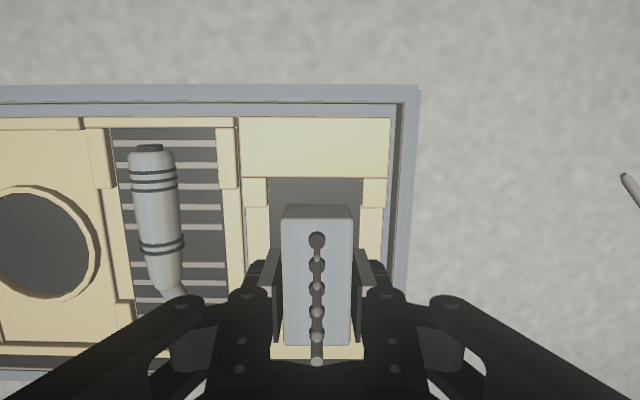

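The stand is held upright and in line with its recess (270–360). Lowering it.

Request:
jog_arm(moves=[{"fingers": 1, "slide": [-0.3, 0, 8], "angular": [0, 0, 0]}, {"fingers": 1, "slide": [-0.3, 0, 14], "angular": [0, 0, 0]}, {"fingers": 1, "slide": [-0.3, 0, 18], "angular": [0, 0, 0]}, {"fingers": 1, "slide": [-0.3, 0, 20], "angular": [0, 0, 0]}, {"fingers": 1, "slide": [-0.3, 0, 21.2], "angular": [0, 0, 0]}, {"fingers": 1, "slide": [-0.3, 0, 21.8], "angular": [0, 0, 0]}, {"fingers": 1, "slide": [-0.3, 0, 21.8], "angular": [0, 0, 0]}, {"fingers": 1, "slide": [-0.3, 0, 21.8], "angular": [0, 0, 0]}])

```text
clock: 20.27
tcp_pos: [0.5749, 0.0917, 0.0227]
orientation: [-0.001, 0.096, 0.995, 0.001]
wrist_force: [-0.6, 0.1, -1.5]
finger_gap: 0.0272
grip_force: 40.8
```

Request:
jog_arm(moves=[{"fingers": 1, "slide": [0, 0, 0.5], "angular": [0, 0, 0]}, {"fingers": 1, "slide": [0, 0, 0.9], "angular": [0, 0, 0]}, {"fingers": 1, "slide": [0, 0, 0.9], "angular": [0, 0, 0]}, {"fingers": 1, "slide": [0, 0, 0.9], "angular": [0, 0, 0]}])

```text
clock: 20.6
tcp_pos: [0.575, 0.0917, 0.0225]
orientation: [-0.001, 0.096, 0.995, 0.001]
wrist_force: [-2.4, 0.5, 5.9]
finger_gap: 0.0272
grip_force: 41.6
```

Request:
jog_arm(moves=[{"fingers": 0.58, "slide": [0, 0, -0.3], "angular": [0, 0, 0]}, {"fingers": 0.58, "slide": [0, 0, -0.3], "angular": [0, 0, 0]}, {"fingers": 0.55, "slide": [0, 0, -0.3], "angular": [0, 0, 0]}, {"fingers": 0.52, "slide": [0, 0, -6], "angular": [0, 0, 0]}, {"fingers": 0.5, "slide": [0, 0, -20], "angular": [0, 0, 0]}, {"fingers": 0.3, "slide": [0, 0, -60], "angular": [0, 0, 0]}, {"fingers": 0.1, "slide": [0, 0, -100], "angular": [0, 0, 0]}, {"fingers": 0.1, "slide": [0, 0, -140], "angular": [0, 0, 0]}, {"fingers": 0.1, "slide": [0, 0, -140], "angular": [0, 0, 0]}])

```text
clock: 21.35
tcp_pos: [0.5797, 0.0914, 0.1708]
orientation: [0.005, 0.096, 0.995, 0.002]
wrist_force: [0.5, 0.4, 0.9]
finger_gap: 0.0768
grip_force: 0.0
```

```bash
python3 - <<'E'
from h import *
go(.5225,-.406,.15,168.7)
E
```

```text
slide [ -39.  -499.2   18.4] ang [0.3 0.6 0.2] rows 12.0 j [ 0.02  0.36 -0.07  1.13  0.    0.21] t 21.35
```

Request:
jog_arm(moves=[{"fingers": 0.1, "slide": [-43, -498, 12], "angular": [0, 0, 0]}, {"fingers": 0.1, "slide": [-43, -498, 12], "angular": [0, 0, 0]}, {"fingers": 0.1, "slide": [-43, -498, 12], "angular": [0, 0, 0]}, {"fingers": 0.1, "slide": [-43, -498, 12], "angular": [0, 0, 0]}, {"fingers": 0.1, "slide": [-43, -498, 12], "angular": [0, 0, 0]}, {"fingers": 0.1, "slide": [-43, -498, 12], "angular": [0, 0, 0]}, {"fingers": 0.1, "slide": [-43, -498, 12], "angular": [0, 0, 0]}, {"fingers": 0.1, "slide": [-43, -498, 12], "angular": [0, 0, 0]}, {"fingers": 0.1, "slide": [-43, -498, 12], "angular": [0, 0, 0]}, {"fingers": 0.1, "slide": [-43, -498, 12], "angular": [0, 0, 0]}])

```text
clock: 22.18
tcp_pos: [0.53, -0.325, 0.1506]
orientation: [-0.001, 0.096, 0.995, 0.001]
wrist_force: [0.3, -0.4, 0.2]
finger_gap: 0.0768
grip_force: 0.0
```

```bash
python3 - <<'E'
from h import *
go(.5225,-.406,.10,168.7)
E
```

```text
slide [ -8.3 -81.   50.4] ang [ 0.1 -0.1  0.2] rows 2.3 j [-0.68  0.44  0.01  1.14  0.   -0.49] t 22.1833
```

Request:
jog_arm(moves=[{"fingers": 0.1, "slide": [-7, -81, 40], "angular": [0, 0, 0]}, {"fingers": 0.1, "slide": [-7, -81, 40], "angular": [0, 0, 0]}, {"fingers": 0.1, "slide": [-7, -81, 40], "angular": [0, 0, 0]}, {"fingers": 0.1, "slide": [-7, -81, 40], "angular": [0, 0, 0]}, {"fingers": 0.1, "slide": [-7, -81, 40], "angular": [0, 0, 0]}, {"fingers": 0.1, "slide": [-7, -81, 40], "angular": [0, 0, 0]}])

```text
clock: 22.68
tcp_pos: [0.5222, -0.4025, 0.1109]
orientation: [-0.001, 0.096, 0.995, 0.002]
wrist_force: [0.1, -0.1, -0.1]
finger_gap: 0.0768
grip_force: 0.0
```

```bash
python3 - <<'E'
from h import *
go(.5225,-.406,.020,168.7)
st=get_state();p=read_camera('wrist')
print([(np.round(r['point']).tolist(),round(r['p'],2),np.round(px2w(p,r['point'],.015,st)[:2],4).tolist()) for r in tip_of('cup_mid',p)[:4]])
im=plan(p,st,.46,.59,-.47,-.34,.03,3000)
cv2.imwrite('pics/plan12.png',im[:,:,::-1])
E
```

```text
slide [-1.2 -3.6 90.9] ang [ 0.2 -0.2  0.3] rows 2.2 j [-0.78  0.54  0.07  1.1   0.   -0.59] t 22.6833
[]
```

View pics/plan12.png

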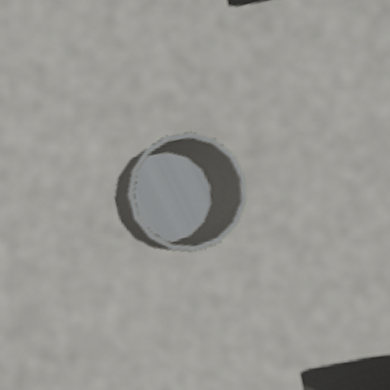

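The cup's rim circle spans x 130–243, y 132–250, centre (0.522,-0.406). I descend to just above it.

Request:
jog_arm(moves=[{"fingers": 0.1, "slide": [0, -1, 25], "angular": [0, 0, 0]}, {"fingers": 0.1, "slide": [0, -1, 40], "angular": [0, 0, 0]}, {"fingers": 0.1, "slide": [0, -1, 40], "angular": [0, 0, 0]}, {"fingers": 0.1, "slide": [0, -1, 40], "angular": [0, 0, 0]}])

```text
clock: 23.12
tcp_pos: [0.5216, -0.4029, 0.0704]
orientation: [-0.002, 0.095, 0.995, 0.002]
wrist_force: [-0.3, -0.1, -0.0]
finger_gap: 0.0768
grip_force: 0.0
```

```bash
python3 -c "
from h import *
go(.5222,-.4063,.020,168.7)"
```

```text
slide [-1.4 -3.4 50.3] ang [ 0.2 -0.2  0.3] rows 1.2 j [-0.78  0.57  0.01  1.02  0.   -0.59] t 23.1167
```

Request:
jog_arm(moves=[{"fingers": 0.1, "slide": [-1.3, -3.4, 20], "angular": [0, 0, 0]}, {"fingers": 0.1, "slide": [-1.3, -3.4, 38], "angular": [0, 0, 0]}, {"fingers": 0.1, "slide": [-1.3, -3.4, 48], "angular": [0, 0, 0]}, {"fingers": 0.1, "slide": [-1.3, -3.4, 50], "angular": [0, 0, 0]}, {"fingers": 0.1, "slide": [-1.3, -3.4, 50], "angular": [0, 0, 0]}, {"fingers": 0.3, "slide": [-1.3, -3.4, 50], "angular": [0, 0, 0]}, {"fingers": 0.4, "slide": [-1.3, -3.4, 50], "angular": [0, 0, 0]}, {"fingers": 1, "slide": [-1.3, -3.4, 50], "angular": [0, 0, 0]}, {"fingers": 1, "slide": [-1.3, -3.4, 50], "angular": [0, 0, 0]}, {"fingers": 1, "slide": [-1.3, -3.4, 50], "angular": [0, 0, 0]}], squeeze=30)

```text
clock: 23.95
tcp_pos: [0.5227, -0.4087, 0.0217]
orientation: [-0.0, 0.096, 0.995, 0.001]
wrist_force: [-0.1, -0.0, 5.2]
finger_gap: 0.0376
grip_force: 30.6
```

```bash
python3 -c "
from h import *
go(.5465,-.051,.12,168.7)"
```

```text
slide [ 45.4 355.7 -97.8] ang [ 0.1 -0.1  0.2] rows 8.9 j [-0.78  0.62 -0.04  0.92  0.   -0.59] t 23.95
```

Request:
jog_arm(moves=[{"fingers": 1, "slide": [0, 0, -12], "angular": [0, 0, 0]}, {"fingers": 1, "slide": [0, 0, -45], "angular": [0, 0, 0]}, {"fingers": 1, "slide": [2, 16, -75], "angular": [0, 0, 0]}, {"fingers": 1, "slide": [6, 46, -85], "angular": [0, 0, 0]}, {"fingers": 1, "slide": [11, 84, -85], "angular": [0, 0, 0]}, {"fingers": 1, "slide": [16, 123, -85], "angular": [0, 0, 0]}, {"fingers": 1, "slide": [21, 162, -85], "angular": [0, 0, 0]}, {"fingers": 1, "slide": [26, 201, -85], "angular": [0, 0, 0]}, {"fingers": 1, "slide": [31, 240, -85], "angular": [0, 0, 0]}, {"fingers": 1, "slide": [36, 278, -85], "angular": [0, 0, 0]}])

```text
clock: 24.78
tcp_pos: [0.5399, -0.1266, 0.1069]
orientation: [-0.001, 0.096, 0.995, 0.001]
wrist_force: [0.5, -0.0, -0.3]
finger_gap: 0.0379
grip_force: 30.3
```

```bash
python3 -c "
from h import *
go(.5465,-.051,.0287,168.7)"
```

```text
slide [ 7.8 75.3 78.4] ang [ 0.2 -0.2  0.2] rows 2.6 j [-0.38  0.35 -0.24  0.98  0.   -0.18] t 24.7833
```

Request:
jog_arm(moves=[{"fingers": 1, "slide": [3, 28, 0], "angular": [0, 0, 0]}, {"fingers": 1, "slide": [6, 56, 0], "angular": [0, 0, 0]}, {"fingers": 1, "slide": [8, 72, 8], "angular": [0, 0, 0]}, {"fingers": 1, "slide": [9, 77, 25], "angular": [0, 0, 0]}, {"fingers": 1, "slide": [9, 77, 42], "angular": [0, 0, 0]}, {"fingers": 1, "slide": [9, 77, 50], "angular": [0, 0, 0]}, {"fingers": 1, "slide": [9, 77, 52], "angular": [0, 0, 0]}, {"fingers": 1, "slide": [9, 77, 52], "angular": [0, 0, 0]}])

```text
clock: 25.45
tcp_pos: [0.5456, -0.0512, 0.0541]
orientation: [-0.002, 0.097, 0.995, 0.002]
wrist_force: [-0.1, -0.9, -0.1]
finger_gap: 0.0377
grip_force: 30.3
```

```bash
python3 - <<'E'
from h import *
go(.5465,-.051,.0287,168.7)
p=read_camera('wrist');save(p,'w13')
E
```

```text
slide [-1.   0.3 25.4] ang [ 0.1 -0.2  0.2] rows 0.6 j [-0.24  0.39 -0.33  0.86  0.   -0.05] t 25.45
```

View pics/w13.png

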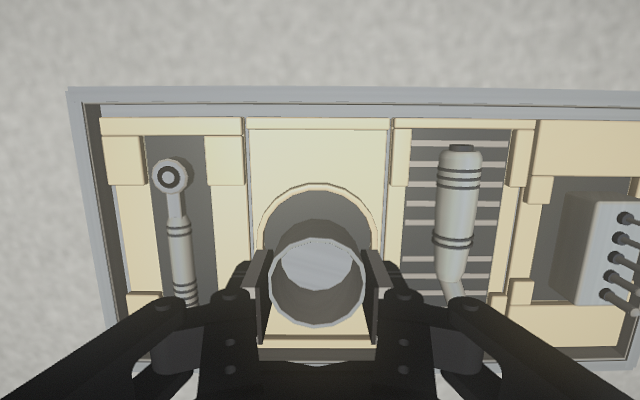

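The cup is over the round recess (318,240), and the contra, wrench and stand sit undisturbed. Lowering it.

Request:
jog_arm(moves=[{"fingers": 1, "slide": [-0.5, 0, 10], "angular": [0, 0, 0]}, {"fingers": 1, "slide": [-0.5, 0, 17], "angular": [0, 0, 0]}, {"fingers": 1, "slide": [-0.5, 0, 21], "angular": [0, 0, 0]}, {"fingers": 1, "slide": [-0.5, 0, 23], "angular": [0, 0, 0]}, {"fingers": 1, "slide": [-0.5, 0, 24], "angular": [0, 0, 0]}, {"fingers": 1, "slide": [-0.5, 0, 24.8], "angular": [0, 0, 0]}, {"fingers": 1, "slide": [-0.5, 0, 25], "angular": [0, 0, 0]}, {"fingers": 1, "slide": [-0.5, 0, 25], "angular": [0, 0, 0]}])

```text
clock: 26.17
tcp_pos: [0.5466, -0.051, 0.0294]
orientation: [-0.001, 0.096, 0.995, 0.001]
wrist_force: [-0.1, 0.0, -0.8]
finger_gap: 0.0378
grip_force: 30.3
```

Request:
jog_arm(moves=[{"fingers": 1, "slide": [0, 0, 0.5], "angular": [0, 0, 0]}, {"fingers": 1, "slide": [0, 0, 1.0], "angular": [0, 0, 0]}, {"fingers": 1, "slide": [0, 0, 1.5], "angular": [0, 0, 0]}, {"fingers": 1, "slide": [0, 0, 1.5], "angular": [0, 0, 0]}, {"fingers": 1, "slide": [0, 0, 1.5], "angular": [0, 0, 0]}])

```text
clock: 26.58
tcp_pos: [0.5467, -0.051, 0.0287]
orientation: [-0.001, 0.096, 0.995, 0.001]
wrist_force: [-1.3, 0.5, 4.8]
finger_gap: 0.0377
grip_force: 30.8
```

Contact. Release and retreat.

Request:
jog_arm(moves=[{"fingers": 0.48, "slide": [0, 0, -0.3], "angular": [0, 0, 0]}, {"fingers": 0.48, "slide": [0, 0, -0.3], "angular": [0, 0, 0]}, {"fingers": 0.42, "slide": [0, 0, -0.3], "angular": [0, 0, 0]}, {"fingers": 0.4, "slide": [0, 0, -4], "angular": [0, 0, 0]}, {"fingers": 0.38, "slide": [0, 0, -20], "angular": [0, 0, 0]}, {"fingers": 0.3, "slide": [0, 0, -60], "angular": [0, 0, 0]}, {"fingers": 0.1, "slide": [0, 0, -100], "angular": [0, 0, 0]}, {"fingers": 0.1, "slide": [0, 0, -140], "angular": [0, 0, 0]}, {"fingers": 0.1, "slide": [30, 0, -180], "angular": [0, 0, 0]}, {"fingers": 0.1, "slide": [60, 0, -200], "angular": [0, 0, 0]}])

```text
clock: 27.42
tcp_pos: [0.4921, -0.0413, 0.2299]
orientation: [0.001, 0.097, 0.995, 0.001]
wrist_force: [-0.2, -0.6, 0.7]
finger_gap: 0.0767
grip_force: 0.0
```

Request:
jog_arm(moves=[{"fingers": 0.1, "slide": [30, 0, 0], "angular": [0, 0, 0]}, {"fingers": 0.1, "slide": [30, 0, 0], "angular": [0, 0, 0]}, {"fingers": 0.1, "slide": [30, 0, 0], "angular": [0, 0, 0]}, {"fingers": 0.1, "slide": [30, 0, 0], "angular": [0, 0, 0]}])

```text
clock: 27.75
tcp_pos: [0.4608, -0.0349, 0.2268]
orientation: [-0.001, 0.096, 0.995, 0.001]
wrist_force: [0.1, 0.4, 0.2]
finger_gap: 0.0772
grip_force: 0.0
```

```bash
python3 - <<'E'
from h import *
st=get_state();p=read_camera('wrist');im=plan(p,st,.44,.67,-.2,.16,.015,1600);cv2.imwrite('pics/plan14.png',im[:,:,::-1]);print(st['clock'],st['tcp_pos'])
E
```

```text
27.75 [ 0.46081387 -0.03485666  0.22681976]
```

View pics/plan14.png

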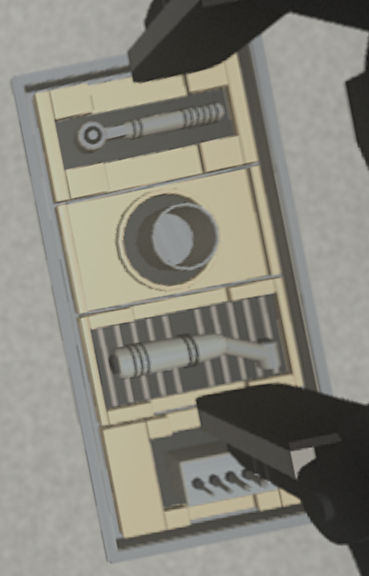

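All four parts sit in their liners: wrench at (150,130), cup at (180,238), contra at (195,355), stand at (225,475). Handing in.

```bash
python3 -c "
from h import *
print(hand_in())"
```

```text
the job is handed in; nothing more can be done
None
```

The contra-angle handpiece, torque wrench, drill stand and saline cup were each set down in their liners, and the job was handed in at about 28 s of the 96 s allowed; the last wrist picture, with a finger partly over the stand, showed all four seated, and I left the straight handpiece and hand driver alone.

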